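# Snap the battery lid shut and hold the fence energiser on test

### The job

The fence energiser on the shelf has just had its battery changed: push its hinged battery lid down until it snaps fully shut. Only then turn the dial clockwise from off, past its two clicks (low and full), to the spring-return test position at the end of its travel, and keep it held there against its spring: finish while still holding the dial on test, with the lid shut. Leave the other things on the shelf standing and lying where they are.

Things in the scene. Friction and masses are not known exactly. Their poses are not given: they have to be found in the camera images.
- energiser: Grey box 220 (its x) by 300 (its y) by 100 mm high, screwed to the shelf on its back. Origin: centre of its underside; its z is up, its x points to its far end. The flat top panel is 100 mm above the origin. The dial is on the panel's -y half, the battery compartment with the lid on the +y half. Screw terminals stand out of its near (-x) end, below the panel.
- lid (a joint): Lid angle in rad: 0 = fully shut, grows as it opens (up and over towards the far end). It starts partly open; the hinge is stiff (about 1 N at the free edge) and the lid stays where it is left. The last 0.08 rad go against a spring catch inside the near wall: about 7 N downwards at the free edge carries it past, at 0.03 rad it snaps to 0 and the catch then holds it.
- lid_hinge (a point): Middle of the lid's hinge line, which runs along the energiser's y axis at the lid's far edge, on the lid's underside, 1 mm above the panel. Its axes turn with the lid: -x runs from the hinge to the free edge, z is the lid's outward normal.
- lid_edge (a point): Middle of the lid's free edge (the one with the clip tongue), on the outer face. The lid is a black plate with five grey ribs, 180 mm from hinge to free edge, 136 mm wide along the hinge, 10 mm thick. Axes as lid_hinge.
- dial (a joint): Dial angle in rad, grows clockwise seen from above: 0 = off (where it starts), about 0.44 = low and 0.87 = full (it clicks and stays near these, a few hundredths short), 1.31 = test; hard stop at 1.40. A spring drives it back from test to full as soon as it is let go. Turning takes up to about 0.17 N m, holding it on test about 0.1 N m.
- dial_grip (a point): On the dial's vertical axis, 26 mm above the top panel, half-way up the pointer bar. The black dial is a round skirt of 64 mm diameter (its top 11 mm above the panel) carrying an upright bar 62 mm long, 14 mm wide, whose top is 40 mm above the panel. Site x runs along the bar to its pointer end (white line), z is up; the axes turn with the dial.
- dial_point (a point): Pointer end of the dial's bar, 31 mm from the dial's axis, 26 mm above the panel. At off it points 37 degrees left (+y) of the energiser's x axis, at test 37 degrees right.
- mug_mid (a point): Bystander: aluminium mug, 82 mm across, 85 mm high, with a handle; point on its axis half-way up.
- jar_mid (a point): Bystander: brown glass jar with a twist cap, 72 mm across, 120 mm high; point on its axis half-way up.
- clamp: Bystander: yellow spring clamp lying flat, about 145 by 90 mm, 24 mm high; origin at its pivot, underside.
- weeder: Bystander: hand weeder lying flat, wooden handle and three steel tines, 285 mm long, 65 mm wide, 40 mm high; origin near its middle, underside.

How it is judged:
By the outcome, as a careful person would: the job done as asked, in the order asked, and still so for the second after the job is handed in, while the arm keeps its last pose, push and grip.
It also fails if it takes over 61 s, if anything falls off the work surface, if the arm or the gripper's body presses on something with over 40 N, if the wrist force passes 120 N, or if a joint passes its speed limit or range.

### The arm

A 6-joint arm with a two-finger parallel gripper is mounted at the origin on the work surface. World frame = base frame: x ahead of the robot, y to its left, z up, the work surface at z = 0. Lengths are in mm, angles in degrees, forces in N, time in s.
With the tool pointing down it reaches from about 300 to 850 mm from the base axis. Payload 4.2 kg.
Tool frame: the origin (TCP) lies midway between the tips of the shut fingers; the grasp point (between the pads) lies 19 mm behind it (env.grasp_offset is the distance from the TCP to the grasp point, in mm); z points along the fingers, y is the line along which they close (so a half turn about z gives the same grasp; the last joint's range is limited). The gripper opens to 91 mm and grips with 3 to 60 N. Pads are 32 mm wide; open, the fingers measure 118 mm over their backs; the gripper's body (76 mm by 178 mm) begins 60 mm behind the grasp point.
Start: joints at [-67.609, 18.312, 89.639, -0, 72.044, -1.146], TCP at [229.627, -527.176, 213.976] pointing down, gripper open.
Joint ranges: [-177.97, 177.97], [-48.28, 115.42], [12.27, 149.76], [-77.06, 257.06], [2.81, 150.46], [-146.56, 146.56]. Speed limits (degrees/s): [147.25, 147.25, 180, 180, 180, 180].

### API

Orientations are given as [roll, pitch, yaw] about the fixed x, y, z axes, in that order (R = Rz(yaw) Ry(pitch) Rx(roll)).
In Python, from workcell import env, optics gives the robot as it stands. The module is installed in compiled form; this text tells all that it offers.
- The arm moves only by the tool send_rows, never from a script. Its argument "targets" is a list that holds one entry, the list of rows, each a list of 7 numbers: the turn, a rotation vector about the world's x, y, z scaled (see below), then the shift along the world's x, y, z scaled (see below), then the closure, from -1 (fully open) to 1 (shut). In form: [[[rx, ry, rz, x, y, z, gripper], ...]]. A call has 1 to 12 rows; each row shifts and turns the commanded pose from where the row before left it; what a row does not reach is not made up. The controller multiplies each number of a shift by 0.2 m and each number of a turn by pi/2 rad. A row lasts 1/10 s, in which the tool goes at most 50 mm and 8.59 degrees, less where a joint would pass 70% of its speed; a pose out of reach is approached as far as the arm can. A call with a number of a shift or a turn outside -1 to 1 is refused whole. A call with a gripper value outside its range is refused whole. The fingers move at their own pace and stop on an object; "grip_force" is the grip in N (left out, the last holds). Time passes only in rows, so rows that do not move let the fingers close. It gives the time, the measured TCP pose, the force, the opening and the grip force at its end, in the units of the state.
- env.state(): the state, without advancing time (a new reading comes with each control period).
- optics.grab_frame(name): name is "scene" or "top" or "wrist"; returns (picture, depth): 420x560x3 uint8, red, green, blue; 420x560 float32, mm along the optical axis (not along the pixel's ray), 0 where there is no reading.
- optics.camera_info(name): a dict with "camera_matrix" (3x3 intrinsics, pixels), "k1" (the pictures are not rectified: a ray, as slopes to the right and down, at radius r is drawn at 1 + k1 r^2 times it, then the intrinsics apply), "R" (3x3) and "t" (3): a world point X has camera coordinates R X + t; the wrist camera has in their place "mount" (4x4, takes a point from camera to tool coordinates, whose origin is the TCP and whose axes are the flange's). Camera axes: x right, y down, z forward; pixel columns grow to the right and rows downward; lengths in mm; the calibration is good to about 2 mm. A picture is of the moment at which its call begins: read the wrist's pose just before it. camera_info takes no time and is no camera call.
- env.job_done(): hands the job in; it is judged then, once.
Trained networks look in the newest picture that a camera, given by its name, has taken for a name from the list of things; names that differ only in an ending like _2 or _b are one class to them, and where a whole thing is asked for, a point or a joint stands for the part that bears it (a point fixed in the world has none). Each returns a list of dicts, best first, with "conf" (0 to 1); they miss things now and then, are a little off and sometimes report something else, mostly with a low value. They report only what shows in the picture. A call takes as long as a camera call.
- optics.silhouettes(camera, name): "mask" (420x560 bool, what is visible of it) and "at" ([column, row] in pixels, amid what is visible of it).
- optics.place_of(camera, name): "at" ([column, row] in pixels: a listed point, or the origin of a listed thing).
The state is a dict: "time_s": time; "qpos": joint angles; "qvel": joint speeds; "effort": joint torques, N m; "ee_pos": TCP position; "ee_rot": TCP orientation; "force": force on the tool from outside, world axes, zero at the start; "torque": the same for the moment, N m; "gripper_width": finger opening in mm; "gripper_force": force on a finger pad.
Only numpy, scipy, OpenCV 4.12 (cv2) and the standard library are available. Lean on these libraries where they do the work, as an engineer would, in place of code of your own. Each camera call takes 0.05 s, during which the arm holds its last target. There are 200 camera calls.

## Working session

There is one attempt and no reset: what is moved stays moved. The work goes in short steps, Python scripts to look and compute and a tool call to move; the robot and the scene stay as the last step left them, time stands still between calls to the robot, and variables do not carry over. Pictures are saved under pics/ and viewed, at most 10 in all, crops included, and the job is handed in when it is done.

Besides the shell and the picture viewer there is one more tool, called in YAML: its name, and indented under it one key for each argument. send_rows: Moves the arm, as the interface text tells. Its arguments: {"type":"object","properties":{"targets":{"type":"array"},"grip_force":{"type":"number"}},"required":["targets"]}

```bash
mkdir -p pics; cat > h.py <<'E'
import numpy as np, cv2
from workcell import env, optics
from scipy.spatial.transform import Rotation as Ro
def cam(n):
    c=optics.camera_info(n); K=np.array(c["camera_matrix"]);k1=c["k1"]
    if "mount" in c:
        s=env.state(); T=np.eye(4);T[:3,:3]=Ro.from_euler('xyz',s["ee_rot"],degrees=True).as_matrix();T[:3,3]=s["ee_pos"]
        M=T@np.array(c["mount"]); return K,k1,M[:3,:3],M[:3,3]
    R=np.array(c["R"]);t=np.array(c["t"]).ravel(); return K,k1,R.T,-R.T@t
def ray(C,uv):
    K,k1,R,o=C
    p=cv2.undistortPoints(np.array([[uv]],float),K,np.array([k1,0,0,0.]))[0,0]
    return o,R@np.array([p[0],p[1],1])
def atz(C,uv,z):
    o,d=ray(C,uv); return o+d*(z-o[2])/d[2]
def atd(C,uv,dep):
    o,d=ray(C,uv); return o+d*dep
def med(dep,uv,r=2):
    u,v=int(round(uv[0])),int(round(uv[1])); w=dep[max(0,v-r):v+r+1,max(0,u-r):u+r+1]; w=w[w>0]; return float(np.median(w)) if w.size else 0
E
python3 - <<'E'
from h import *
np.set_printoptions(precision=1,suppress=True)
print(env.state())
for n in("scene","top"):
    C=cam(n);im,d=optics.grab_frame(n);cv2.imwrite(f"pics/{n}0.png",im[:,:,::-1]);np.save(n,d)
    for k in("energiser","lid_hinge","lid_edge","dial_grip","dial_point","mug_mid","jar_mid","clamp","weeder"):
        for r in optics.place_of(n,k)[:1]:
            print(n,k,round(r["conf"],2),np.array(r["at"]),atd(C,r["at"],med(d,r["at"])),[atz(C,r["at"],z)for z in(101,126)])
E
```

```text
{'time_s': 0.0, 'qpos': array([-67.6,  18.4,  89.7,  -0. ,  72. ,  -1.1]), 'qvel': array([-0. ,  0. ,  0. , -0.1,  0.1,  0. ]), 'effort': array([  0. , -41.2, -23.2,   0.1,   0. ,  -0. ]), 'ee_pos': array([ 229.4, -526.7,  213.1]), 'ee_rot': array([-179.9,   -0. ,   23.5]), 'force': array([ 0.3,  0.2, -0.5]), 'torque': array([-0.,  0.,  0.]), 'gripper_force': 0.0, 'gripper_width': 91.02434418529565}
scene energiser 0.77 [270.4 238.2] [593.5 -45.6 102.1] [array([592.6, -45.5, 101. ]), array([612.7, -49.6, 126. ])]
scene lid_hinge 0.95 [304.7 240.9] [626.4  30.7 109.9] [array([619.5,  32.9, 101. ]), array([638.9,  26.8, 126. ])]
scene lid_edge 0.56 [305.5 165.8] [261.3 134.7   0.6] [array([364.9, 103.2, 101. ]), array([390.6,  95.4, 126. ])]
scene dial_grip 0.84 [240.4 205.8] [491.5 -99.2 122.9] [array([471.3, -96.7, 101. ]), array([494.4, -99.6, 126. ])]
scene dial_point 0.56 [244.3 203.9] [503.8 -90.8 140.6] [array([467. , -85.8, 101. ]), array([490.3, -89. , 126. ])]
scene mug_mid 0.71 [119.8 286.7] [ 583.  -424.4    5.8] [array([ 653.9, -406.1,  101. ]), array([ 672.5, -401.3,  126
[... 689 characters left out ...]
. ])]
top dial_grip 0.56 [307.4 223.4] [488.6 -98.1 141.1] [array([ 490.8, -101.3,  101. ]), array([489.4, -99.3, 126. ])]
top dial_point 0.53 [304.2 218.9] [502.2 -89.1 136.9] [array([504.5, -91.8, 101. ]), array([502.9, -89.9, 126. ])]
top mug_mid 0.71 [401.7 187.4] [ 611.7 -419.8    5.3] [array([ 598.8, -391.2,  101. ]), array([ 595.4, -383.8,  126. ])]
top jar_mid 0.94 [149.7 264.3] [373.3 365.4 120.1] [array([372.6, 370.6, 101. ]), array([373.5, 363.8, 126. ])]
top clamp 0.71 [398.8 255.5] [ 390.2 -398.2   24.6] [array([ 391.7, -376.2,  101. ]), array([ 392.2, -369.1,  126. ])]
top weeder 0.79 [145.4 183.7] [626.4 409.8  19.6] [array([614.5, 386.8, 101. ]), array([610.9, 379.8, 126. ])]
```

View pics/scene0.png

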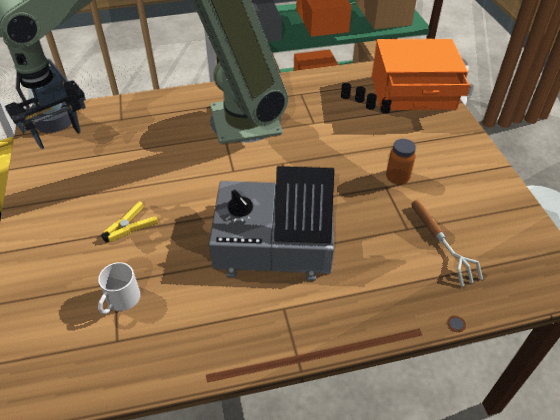

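View pics/top0.png

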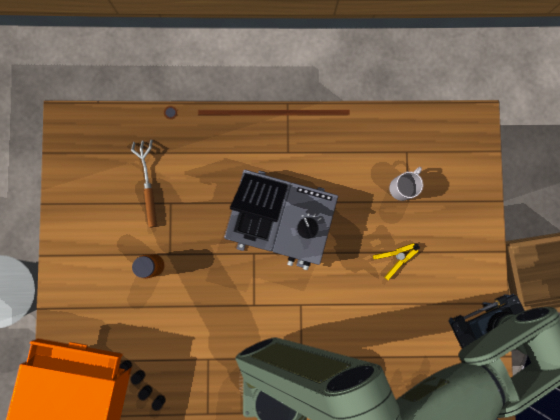

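```bash
python3 - <<'E'
from h import *
np.set_printoptions(precision=1,suppress=True)
# energiser yaw: fit top panel rect from top-camera depth
C=cam("top");d=np.load("top.npy");K,k1,R,o=C
v,u=np.mgrid[0:420,0:560]
p=cv2.undistortPoints(np.stack([u,v],-1).reshape(-1,1,2).astype(float),K,np.array([k1,0,0,0.]))[:,0]
P=o+(np.c_[p,np.ones(len(p))]*d.reshape(-1,1))@R.T
m=(d.ravel()>0)&(P[:,2]>80)&(P[:,2]<320)&(abs(P[:,0]-510)<180)&(abs(P[:,1]+35)<220)
q=P[m&(P[:,2]<108)&(P[:,2]>92)]
print(len(q),cv2.minAreaRect(q[:,:2].astype(np.float32)))
l=P[m&(P[:,2]>150)];print(len(l),l.min(0),l.max(0))
i=np.argsort(-l[:,2])[:8];print(l[i])
l=P[m&(P[:,2]>106)&(P[:,1]>-40)]
A=np.c_[l[:,:2],np.ones(len(l))];c=np.linalg.lstsq(A,l[:,2],rcond=None)[0];print(c,np.degrees(np.arctan(np.hypot(*c[:2]))),np.degrees(np.arctan2(-c[1],-c[0])), np.std(A@c-l[:,2]))
E
```

```text
4231 ((512.8378295898438, -22.974838256835938), (300.1544494628906, 220.00794982910156), 74.00448608398438)
1425 [490.4 -29.6 150. ] [610.9 120.2 245.8]
[[512.1  49.2 245.8]
 [495.7   8.8 244.6]
 [520.7  84.3 243.6]
 [531.8 114.  243.4]
 [517.9  70.9 243.2]
 [504.1  30.4 242.8]
 [523.5  87.1 242.8]
 [526.4 114.1 242.7]]
[ -0.8   0.3 592.6] 39.26530538498535 -22.390145172034664 25.00533209288003
```

The scene view shows the lid part-open, about 50°, at (305,205), and the dial at (240,203). In the top view the energiser is turned about −16°, with the lid on the left, the dial at (307,225), and the mug, clamp, jar and weeder well clear. I'll move above the lid with the fingers shut.

send_rows:
  targets:
    - [[0, 0, 0, 0, 0, 0.2, 1], [0, 0, 0, 0, 0, 0.2, 1], [0, 0, 0, 0, 0, 0.2, 1], [0, 0, 0.06, 0.12, 0.215, 0, 1], [0, 0, 0.06, 0.12, 0.215, 0, 1], [0, 0, 0.06, 0.12, 0.215, 0, 1], [0, 0, 0.06, 0.12, 0.215, 0, 1], [0, 0, 0.06, 0.12, 0.215, 0, 1], [0, 0, 0.06, 0.12, 0.215, 0, 1], [0, 0, 0.06, 0.12, 0.215, 0, 1], [0, 0, 0.06, 0.12, 0.215, 0, 1], [0, 0, 0.06, 0.12, 0.215, 0, 1]]
  grip_force: 20

```text
time_s: 2.2
ee_pos: [446.2, -138.3, 334.3]
ee_rot: [179.9, 0.0, 72.4]
force: [0.2, -0.2, -0.1]
gripper_width: 0.8
gripper_force: 0.0
```

send_rows:
  targets:
    - [[0, 0, 0.02, 0.12, 0.215, 0, 1], [0, 0, 0, 0.12, 0.215, 0, 1], [0, 0, 0, 0.12, 0.215, 0, 1], [0, 0, 0, 0.12, 0.215, 0, 1], [0, 0, 0, 0, 0, 0, 1]]

```text
time_s: 2.7
ee_pos: [543.6, 36.7, 332.9]
ee_rot: [-180.0, -0.1, 74.3]
force: [0.2, -0.3, 0.0]
gripper_width: 0.8
gripper_force: 0.0
```

send_rows:
  targets:
    - [[0, 0, 0, 0, 0.05, -0.15, 1], [0, 0, 0, 0, 0, -0.15, 1], [0, 0, 0, 0, 0, -0.1, 1], [0, 0, 0, 0, 0, -0.05, 1], [0, 0, 0, 0, 0, -0.05, 1], [0, 0, 0, 0, 0, 0, 1]]

```text
time_s: 3.3
ee_pos: [541.2, 41.4, 233.4]
ee_rot: [-179.9, 0.0, 73.9]
force: [0.2, 0.0, 0.7]
gripper_width: 0.7
gripper_force: 0.0
```

send_rows:
  targets:
    - [[0, 0, 0, -0.03, 0.013, -0.036, 1], [0, 0, 0, -0.03, 0.013, -0.036, 1], [0, 0, 0, -0.03, 0.013, -0.036, 1], [0, 0, 0, -0.03, 0.013, -0.036, 1], [0, 0, 0, -0.03, 0.013, -0.036, 1], [0, 0, 0, -0.03, 0.013, -0.036, 1], [0, 0, 0, 0, 0, 0, 1]]

```text
time_s: 4.0
ee_pos: [503.9, 57.8, 189.6]
ee_rot: [-179.8, 0.0, 74.0]
force: [0.3, 0.5, -0.5]
gripper_width: 0.3
gripper_force: 0.0
```

```bash
python3 - <<'E'
from h import *
im,d=optics.grab_frame("scene");cv2.imwrite("pics/s1.png",cv2.resize(im[100:310,180:460,::-1],None,fx=2.5,fy=2.5))
E
```

```text
(no output)
```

View pics/s1.png

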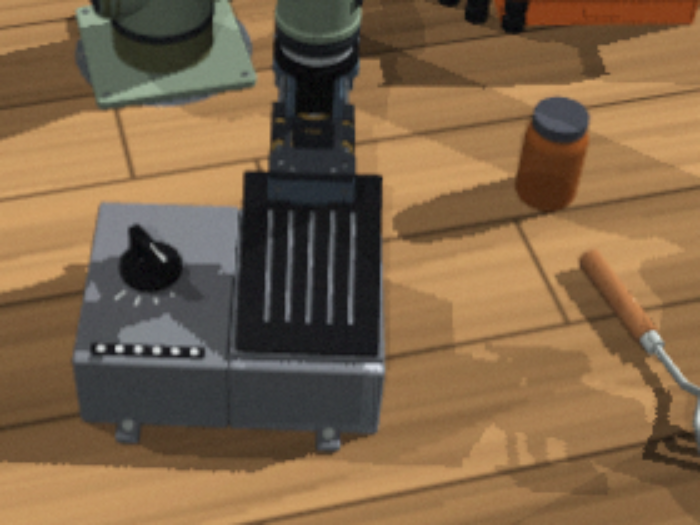

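The crop shows the fingers at (310,190) resting on the lid near its free edge, with the lid following down. I'll continue along the arc.

send_rows:
  targets:
    - [[0, 0, 0, -0.018, 0.006, -0.038, 1], [0, 0, 0, -0.018, 0.006, -0.038, 1], [0, 0, 0, -0.018, 0.006, -0.038, 1], [0, 0, 0, -0.018, 0.006, -0.038, 1], [0, 0, 0, -0.018, 0.006, -0.038, 1], [0, 0, 0, -0.01, 0.003, -0.04, 1], [0, 0, 0, -0.01, 0.003, -0.04, 1], [0, 0, 0, -0.01, 0.003, -0.04, 1], [0, 0, 0, -0.005, 0.002, -0.02, 1], [0, 0, 0, 0, 0, 0, 1]]

```text
time_s: 5.05
ee_pos: [480.1, 65.6, 124.0]
ee_rot: [-179.9, 0.0, 73.9]
force: [-0.5, -0.4, 0.2]
gripper_width: 0.5
gripper_force: 0.0
```

send_rows:
  targets:
    - [[0, 0, 0, -0.025, 0.007, -0.02, 1], [0, 0, 0, -0.025, 0.007, -0.02, 1], [0, 0, 0, 0, 0, -0.01, 1], [0, 0, 0, 0, 0, 0, 1]]

```text
time_s: 5.45
ee_pos: [473.8, 68.4, 116.8]
ee_rot: [179.5, -0.1, 73.9]
force: [2.8, -0.1, 3.5]
gripper_width: 0.5
gripper_force: 2.0
```

send_rows:
  targets:
    - [[0, 0, 0, 0, 0, -0.01, 1], [0, 0, 0, 0, 0, -0.01, 1], [0, 0, 0, 0, 0, 0, 1]]

```text
time_s: 5.75
ee_pos: [470.1, 68.5, 110.9]
ee_rot: [-180.0, 0.0, 73.9]
force: [-0.7, -0.5, 6.7]
gripper_width: 0.2
gripper_force: 3.4
```

send_rows:
  targets:
    - [[0, 0, 0, 0, 0, -0.01, 1], [0, 0, 0, 0, 0, -0.01, 1], [0, 0, 0, 0, 0, 0, 1]]

```text
time_s: 6.05
ee_pos: [470.2, 68.6, 110.5]
ee_rot: [180.0, -0.0, 73.9]
force: [-8.5, -0.8, 33.4]
gripper_width: 0.1
gripper_force: 16.8
```

send_rows:
  targets:
    - [[0, 0, 0, 0, 0, 0.2, 1], [0, 0, 0, 0, 0, 0.24, 1], [0, 0, 0.09, 0, -0.2, 0.24, 0], [0, 0, 0.09, 0, -0.2, 0.1, 0], [0, 0, 0.09, 0.02, -0.2, 0, 0], [0, 0, 0.09, 0.02, -0.2, 0, 0], [0, 0, 0.09, 0.02, 0, 0, 0], [0, 0, 0.09, 0.02, 0, 0, 0], [0, 0, 0.09, 0.02, 0, 0, 0], [0, 0, 0.09, 0, 0, 0, 0], [0, 0, 0.09, 0, 0, 0, 0], [0, 0, 0.09, 0, 0, 0, 0]]

```text
time_s: 7.25
ee_pos: [489.4, -80.6, 251.3]
ee_rot: [-180.0, -0.2, 154.8]
force: [-0.5, 0.2, 0.9]
gripper_width: 45.6
gripper_force: 0.0
```

send_rows:
  targets:
    - [[0, 0, 0.09, 0, 0, 0, 0], [0, 0, 0.09, 0, 0, 0, 0], [0, 0, 0.09, 0, 0, 0, 0], [0, 0, 0.09, 0, 0, 0, 0], [0, 0, 0.09, 0, 0, 0, 0], [0, 0, 0, 0, 0, 0, 0]]

```text
time_s: 7.85
ee_pos: [489.6, -80.7, 251.4]
ee_rot: [179.9, -0.2, -165.1]
force: [-1.0, 0.3, -0.5]
gripper_width: 45.9
gripper_force: 0.0
```

```bash
python3 - <<'E'
from h import *
np.set_printoptions(precision=1,suppress=True)
s=env.state();print(s["ee_pos"],s["ee_rot"],s["qpos"],s["gripper_width"])
C=cam("wrist")
im,d=optics.grab_frame("wrist");cv2.imwrite("pics/w1.png",im[:,:,::-1])
for k in("dial_grip","dial_point","lid_edge","lid_hinge"):
    for r in optics.place_of("wrist",k)[:1]: print(k,round(r["conf"],2),np.array(r["at"]),atz(C,r["at"],126),atd(C,r["at"],med(d,r["at"])))
K,k1,R,o=C
v,u=np.mgrid[0:420,0:560]
p=cv2.undistortPoints(np.stack([u,v],-1).reshape(-1,1,2).astype(float),K,np.array([k1,0,0,0.]))[:,0]
P=o+(np.c_[p,np.ones(len(p))]*d.reshape(-1,1))@R.T
m=(d.ravel()>0)&(abs(P[:,2]-140)<6)&(np.hypot(P[:,0]-490,P[:,1]+100)<60)
q=P[m];print(len(q))
if len(q)>20: print(cv2.minAreaRect(q[:,:2].astype(np.float32)),np.median(q[:,2]))
# lid heights from top camera
C=cam("top");K,k1,R,o=C;im,d=optics.grab_frame("top")
p=cv2.undistortPoints(np.stack([u,v],-1).reshape(-1,1,2).astype(float),K,np.array([k1,0,0,0.]))[:,0]
P=o+(np.c_[p,np.ones(len(p))]*d.reshape(-1,1))@R.T
e=(P[:,:2]-[512.8,-23])@np.array([[.961,.276],[-.276,.961]])
for a in range(-90,90,20):
    m=(abs(e[:,0]-a)<8)&(abs(e[:,1]-100)<20)&(d.ravel()>0);print(a,np.median(P[m,2]) if m.any() else None)
E
```

```text
[489.6 -80.7 251.4] [ 179.9   -0.2 -165.1] [ -10.7    9.9   95.6    0.    74.6 -115.6] 45.87672371646747
dial_grip 0.92 [271.3 180.7] [474. -97. 126.] [471.7 -97.1 138.7]
dial_point 0.83 [274.4 212.4] [502.9 -86.5 126. ] [499.2 -87.1 139.3]
lid_edge 0.9 [444.6 199.6] [448.8  67.3 126. ] [450.5  76.7 109.4]
lid_hinge 0.95 [345.9 325.4] [604.1  18.1 126. ] [491.3 -54.  306.2]
1047
((476.2541809082031, -99.09574890136719), (61.845436096191406, 14.06879997253418), 21.59465217590332) 138.65352991899408
-90 103.10214225502932
-70 111.78150366769978
-50 112.09890771755704
-30 111.4150250571181
-10 112.08822888319423
10 111.23695249189518
30 111.95364163676584
50 111.23809740423098
70 112.15357162700116
```

View pics/w1.png

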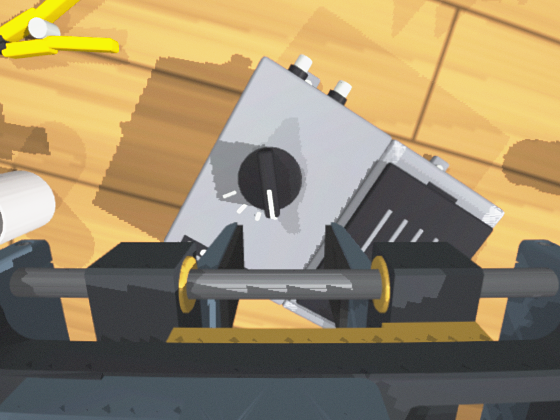

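The wrist view shows the lid lying flat; its measured top is about 111–112 mm, so it is shut. The dial bar is at (268,180), and depth gives its centre as (476,−99) at 21.6°. I'll align over it, go lower and re-measure.

send_rows:
  targets:
    - [[0, 0, 0.074, -0.065, -0.09, -0.1, 0], [0, 0, 0, 0, 0, -0.15, 0], [0, 0, 0, 0, 0, -0.1, 0], [0, 0, 0, 0, 0, 0, 0]]

```text
time_s: 8.55
ee_pos: [475.5, -98.7, 180.1]
ee_rot: [179.8, -0.3, -158.5]
force: [0.2, 0.3, 0.7]
gripper_width: 45.3
gripper_force: 0.0
```

```bash
cat > m.py <<'E'
from h import *
np.set_printoptions(precision=1,suppress=True)
s=env.state();print(s["ee_pos"],s["ee_rot"],s["qpos"],s["gripper_width"])
v,u=np.mgrid[0:420,0:560]
for n in("wrist","top"):
    C=cam(n);K,k1,R,o=C
    im,d=optics.grab_frame(n);cv2.imwrite(f"pics/m_{n}_{s['time_s']:.1f}.png",im[:,:,::-1])
    p=cv2.undistortPoints(np.stack([u,v],-1).reshape(-1,1,2).astype(float),K,np.array([k1,0,0,0.]))[:,0]
    P=o+(np.c_[p,np.ones(len(p))]*d.reshape(-1,1))@R.T
    for zc in (139,111):
        m=(d.ravel()>0)&(abs(P[:,2]-zc)<5)&(np.hypot(P[:,0]-480,P[:,1]+100)<50)
        q=P[m]
        if len(q)>8: print(n,zc,len(q),cv2.minAreaRect(q[:,:2].astype(np.float32)))
    for r in optics.place_of(n,"dial_grip")[:1]: print(atz(C,r["at"],126),r["conf"])
E
python3 m.py
```

```text
[475.5 -98.7 180.1] [ 179.8   -0.3 -158.5] [ -13.1   12.   103.7    0.    64.7 -124.6] 45.31007749595211
wrist 139 1633 ((475.0370178222656, -99.47333526611328), (59.77637481689453, 14.01468563079834), 22.043102264404297)
wrist 111 3458 ((475.5216979980469, -99.3124771118164), (61.92015075683594, 62.955684661865234), 19.72698211669922)
[ 475.1 -100.   126. ] 0.79
```

send_rows:
  targets:
    - [[0, 0, 0.004, 0, -0.003, -0.15, 0], [0, 0, 0, 0, 0, -0.12, 0], [0, 0, 0, 0, 0, -0.05, 0], [0, 0, 0, 0, 0, 0, 0], [0, 0, 0, 0, 0, 0, 0.7], [0, 0, 0, 0, 0, 0, 1], [0, 0, 0, 0, 0, 0, 1], [0, 0, 0, 0, 0, 0, 1]]
  grip_force: 30

```text
time_s: 9.55
ee_pos: [477.9, -99.5, 119.3]
ee_rot: [180.0, 0.1, -158.1]
force: [-2.5, 8.0, 5.7]
gripper_width: 16.4
gripper_force: 5.2
```

send_rows:
  targets:
    - [[0, 0, 0, 0, 0, 0, 1], [0, 0, 0, 0, 0, 0, 1]]

```text
time_s: 9.75
ee_pos: [477.3, -98.2, 119.3]
ee_rot: [179.8, 0.1, -158.2]
force: [-1.7, 4.3, 5.3]
gripper_width: 13.9
gripper_force: 30.0
```

send_rows:
  targets:
    - [[0, 0, 0, 0, 0.003, 0.01, 1], [0, 0, -0.06, 0, 0, 0, 1], [0, 0, -0.06, 0, 0, 0, 1], [0, 0, -0.06, 0, 0, 0, 1], [0, 0, -0.06, 0, 0, 0, 1], [0, 0, -0.06, 0, 0, 0, 1], [0, 0, -0.06, 0, 0, 0, 1], [0, 0, -0.06, 0, 0, 0, 1], [0, 0, -0.06, 0, 0, 0, 1], [0, 0, 0, 0, 0, 0, 1]]

```text
time_s: 10.75
ee_pos: [477.3, -98.2, 119.4]
ee_rot: [179.9, -0.1, 158.7]
force: [2.9, 3.8, -12.7]
gripper_width: 14.0
gripper_force: 30.0
```

send_rows:
  targets:
    - [[0, 0, -0.054, 0.003, 0.002, -0.006, 1], [0, 0, -0.054, 0, 0, 0, 1], [0, 0, -0.054, 0, 0, 0, 1], [0, 0, -0.054, 0, 0, 0, 1], [0, 0, -0.054, 0, 0, 0, 1], [0, 0, -0.054, 0, 0, 0, 1], [0, 0, -0.054, 0, 0, 0, 1], [0, 0, 0, 0, 0, 0, 1]]

```text
time_s: 11.55
ee_pos: [477.4, -98.2, 119.3]
ee_rot: [-180.0, -0.1, 124.9]
force: [-1.1, 4.4, -3.5]
gripper_width: 13.9
gripper_force: 30.0
```

```bash
python3 m.py; python3 - <<'E'
from h import *
s=env.state();print(s["force"],s["torque"],s["time_s"])
for n in("scene",):
    im,d=optics.grab_frame(n);cv2.imwrite("pics/s2.png",cv2.resize(im[100:310,60:500,::-1],None,fx=1.8,fy=1.8))
E
ls pics
```

```text
[477.4 -98.2 119.3] [-180.    -0.1  124.9] [-13.   15.4 108.8   0.   55.8 -47.9] 13.930802505917553
wrist 139 2504 ((472.7020568847656, -99.85944366455078), (33.4468879699707, 62.293373107910156), 22.063749313354492)
wrist 111 2193 ((466.46307373046875, -84.68148803710938), (62.986331939697266, 29.5875186920166), 34.91185760498047)
[477.4 -98.5 126. ] 0.76
[-2.16247879  3.72107552 -2.00039714] [0.9932952  0.16096642 0.09456105] 11.75
m_top_11.6.png
m_top_8.6.png
m_wrist_11.6.png
m_wrist_8.6.png
s1.png
s2.png
scene0.png
top0.png
w1.png
```

View pics/m_wrist_11.6.png

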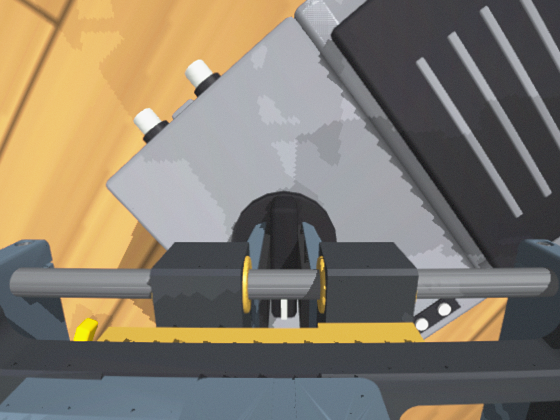

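View pics/s2.png

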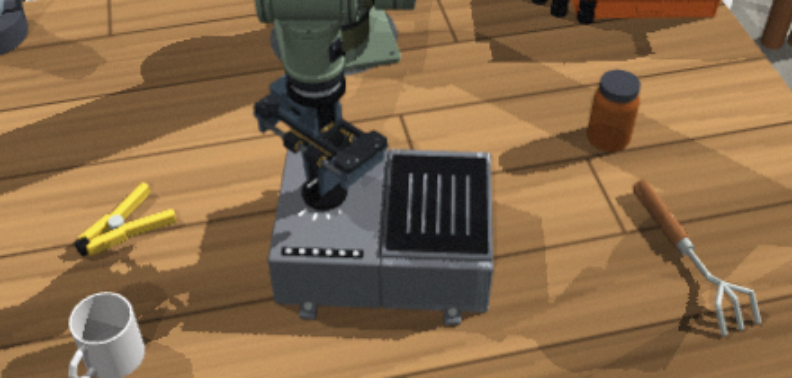

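The wrist view shows the bar upright between the pads at (285,220), with no slip. The scene view shows the lid flush at (440,200) and the mug, clamp, jar and weeder where they were. The tool has turned 76.9° (1.34 rad) and feels about 0.095 N m, so the dial is on test. I'll hold briefly, check and hand in.

send_rows:
  targets:
    - [[0, 0, 0, 0, 0, 0, 1], [0, 0, 0, 0, 0, 0, 1], [0, 0, 0, 0, 0, 0, 1], [0, 0, 0, 0, 0, 0, 1], [0, 0, 0, 0, 0, 0, 1]]

```text
time_s: 12.3
ee_pos: [477.4, -98.2, 119.3]
ee_rot: [-180.0, -0.1, 124.8]
force: [-1.5, 5.0, -2.6]
gripper_width: 14.1
gripper_force: 30.0
```

```bash
python3 - <<'E'
from h import *
s=env.state();print(s["ee_rot"],s["torque"],s["gripper_width"])
if abs(s["ee_rot"][2]-124.9)<1 and s["torque"][2]>.06: print(env.job_done())
E
```

```text
[-1.79956527e+02 -1.02331875e-01  1.24830502e+02] [0.95731341 0.18446606 0.1157539 ] 14.059968793572189
the job is handed in; nothing more can be done
None
```

I pushed the lid shut first, then turned the dial to test (about 1.34 rad) and handed the job in at about 12 s, still holding it there; the other things on the shelf look unmoved.

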